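# Set the finished flower bottles on their display coasters

## Task

Put the four finished flower bottles on display: stand each one upright on the wooden coaster whose dark inlay has the shape and size of its base, in the middle on the inlay so that a rim of light wood shows all round, and turn the square and the flat bottle so that their sides run along the sides of their coasters. Set the bottles down gently, do not drop them on, and do not tip any of them over.

Things in the scene. Friction and masses are not known exactly. Their poses are not given: they have to be found in the camera images.
- slim_bottle_mid (a point): The slim round bottle: 74 mm tall over all; glass body 36 mm in diameter from the base to 54 mm up, then a neck and a 24 mm cap. This point is 37 mm above its base. Clear glass with dried flowers inside and a round aluminium screw cap; loose, about 70 to 200 g. The point is on its upright axis, half-way up; z up. Bottles, coasters and a few low bits (a screw cap, a cork, a wire reel, none over 20 mm tall) stand mixed, their centres at least 105 mm apart.
- square_bottle_mid (a point): The square bottle: 74 mm tall over all; glass body 40 x 40 mm from the base to 54 mm up, sides along its x and y axes, then a neck and a 24 mm cap. This point is 37 mm above its base. Clear glass with dried flowers inside and a round aluminium screw cap; loose, about 70 to 200 g. The point is on its upright axis, half-way up; z up.
- flat_bottle_mid (a point): The flat oblong bottle: 74 mm tall over all; glass body 64 mm (its x axis) x 28 mm (its y axis) from the base to 54 mm up, then a neck and a 24 mm cap. This point is 37 mm above its base. Clear glass with dried flowers inside and a round aluminium screw cap; loose, about 70 to 200 g. The point is on its upright axis, half-way up; z up.
- wide_jar_mid (a point): The wide round jar: 68 mm tall over all; glass body 60 mm in diameter from the base to 52 mm up, then a 54 mm cap. This point is 34 mm above its base. Clear glass with dried flowers inside and a round aluminium screw cap; loose, about 70 to 200 g. The point is on its upright axis, half-way up; z up.
- slim_coaster: The small round coaster, 64 mm in diameter, inlay 36 mm in diameter: for the slim round bottle. Light wood, fixed to the table (it does not move), 6 mm thick, with a flat dark-wood inlay in the middle showing the footprint of its bottle and a 14 mm rim of light wood around it. Origin: centre of the underside, on the table; z up.
- square_coaster: The square coaster, 68 x 68 mm with sides along its x and y axes, inlay 40 x 40 mm: for the square bottle. Light wood, fixed to the table (it does not move), 6 mm thick, with a flat dark-wood inlay in the middle showing the footprint of its bottle and a 14 mm rim of light wood around it. Origin: centre of the underside, on the table; z up.
- flat_coaster: The oblong coaster, 92 mm (its x axis) x 56 mm (its y axis), inlay 64 x 28 mm: for the flat oblong bottle. Light wood, fixed to the table (it does not move), 6 mm thick, with a flat dark-wood inlay in the middle showing the footprint of its bottle and a 14 mm rim of light wood around it. Origin: centre of the underside, on the table; z up.
- wide_coaster: The large round coaster, 88 mm in diameter, inlay 60 mm in diameter: for the wide round jar. Light wood, fixed to the table (it does not move), 6 mm thick, with a flat dark-wood inlay in the middle showing the footprint of its bottle and a 14 mm rim of light wood around it. Origin: centre of the underside, on the table; z up.

How it is judged:
By the outcome, as a careful person would: the job done as asked, in the order asked, and still so for the second after the job is handed in, with the robot touching nothing.
It also fails if it takes over 118 s, if anything falls off the work surface, if the arm or the gripper's body presses on something with over 40 N, if the wrist force passes 120 N, or if a joint passes its speed limit or range.

## Robot

A 6-joint arm with a two-finger parallel gripper is mounted at the origin on the work surface. World frame = base frame: x ahead of the robot, y to its left, z up, the work surface at z = 0. Lengths are in mm, angles in degrees, forces in N, time in s.
With the tool pointing down it reaches from about 425 to 925 mm from the base axis. Payload 12.5 kg.
Tool frame: the origin (TCP) lies at the very end of the fingers, on their centre line; the grasp point (between the pads) lies pinch_z behind it (pinch_z is the distance from the TCP to the grasp point, in mm); z points along the fingers, y is the line along which they close (so a half turn about z gives the same grasp; the last joint's range is limited). The gripper opens to 85 mm and grips with 20 to 120 N. Pads are 22 mm wide; open, the fingers measure 114 mm over their backs; the gripper's body (76 mm by 85 mm) begins 54 mm behind the grasp point. The pads swing forward as they close: fully open they stand 13 mm farther back than shut.
Start: joints at [59.553, 28.126, 89.318, -0, 62.55, -6.05], TCP at [258.143, 569.22, 196.827] pointing down, gripper open.
Joint ranges: [-177.58, 177.58], [-47.91, 125.51], [2.72, 160], [-65.01, 245.01], [3.68, 167.84], [-153.87, 153.87]. Speed limits (degrees/s): [127.2, 127.2, 159.86, 180, 180, 180].

## Interface

Orientations are given as a 3x3 rotation matrix whose columns are the frame's x, y, z axes.
In Python, from cell import * gives the robot as it stands.
- The arm moves only by the shell command python3 -m creep 'ROWS' [OPENING] [FORCE]. ROWS is JSON, a list of rows, each a list of 6 numbers: the shift along the tool's x, y, z in units of 40 mm (1.0 is 40 mm), then the turn, a rotation vector about the tool's x, y, z in units of 5 degrees (1.0 is 5 degrees). A call has 1 to 8 rows; each row shifts and turns the commanded pose from where the row before left it, along the tool's axes as they then stand; what a row does not reach is not made up. A row lasts 1/8 s, in which the tool goes at most 62.5 mm and 10.7 degrees, less where a joint would pass 70% of its speed; a pose out of reach is approached as far as the arm can. A call is refused whole if a number of a shift passes 1 or a number of a turn 1, either way. A call with a gripper value outside its range is refused whole. OPENING is the closure in counts, from 0 (fully open) to 255 (shut), set as the call begins (- or left out, the last holds). The fingers move at their own pace and stop on an object; FORCE is the grip in N (left out, the last holds). Time passes only in rows, so rows that do not move let the fingers close. It gives the time, the measured TCP pose, the force, the opening and the grip force at its end, in the units of the state.
- get_obs(): the state, without advancing time (a new reading comes with each control period).
- get_image(name): name is "scene" or "top" or "wrist"; returns a dict with "pixels" (384x512x3 uint8, red, green, blue), "fov_y" (degrees; the focal length in pixels is half the picture's height over the tangent of half this angle, whatever the lens; pixels are square), "cx", "cy" (the principal point, pixels), "k1" (the pictures are not rectified: a ray, as slopes to the right and down, at radius r is drawn at 1 + k1 r^2 times it, then the intrinsics apply), "R" (3x3) and "t" (3): a world point X has camera coordinates R X + t. Camera axes: x right, y down, z forward; pixel columns grow to the right and rows downward; lengths in mm; the calibration is good to about 2 mm. A picture is of the moment at which its call begins. There is no depth.
- finish_job(): hands the job in; it is judged then, once.
The state is a dict: "clock": time; "qpos": joint angles; "qvel": joint speeds; "tau": joint torques, N m; "tool_pos": TCP position; "orientation": TCP orientation; "contact_force": force on the tool from outside, world axes, zero at the start; "ft_torque": the same for the moment, N m; "grip_width": finger opening in mm; "finger_force": force on a finger pad.
Only numpy, scipy, OpenCV 4.12 (cv2) and the standard library are available. Lean on these libraries where they do the work, as an engineer would, in place of code of your own. Each camera call takes 0.05 s, during which the arm holds its last target. There are 200 camera calls.

## Working session

There is one attempt and no reset: what is moved stays moved. The work goes in short steps, Python scripts to look and compute and a shell command to move; the robot and the scene stay as the last step left them, time stands still between calls to the robot, and variables do not carry over. Pictures are saved under pics/ and viewed, at most 14 in all, crops included, and the job is handed in when it is done.

```bash
ls; mkdir -p pics; python3 - <<'E'
from cell import *
import cv2,numpy as np
o=get_obs(); print({k:np.round(v,2).tolist() for k,v in o.items()})
import cell
print([n for n in dir(cell) if not n.startswith('_')])
for n in ["top","scene","wrist"]:
    i=get_image(n); cv2.imwrite(f"pics/{n}0.png",i["pixels"][:,:,::-1]); print(n,i["fov_y"],i["cx"],i["cy"],i["k1"],np.round(i["R"],3).tolist(),np.round(i["t"],1))
E
```

```text
pics
{'clock': 0.0, 'qpos': [59.55, 28.16, 89.35, 0.0, 62.55, -6.05], 'qvel': [-0.01, -0.02, 0.06, 0.03, -0.0, 0.06], 'tau': [0.0, -61.85, -26.16, -0.0, 0.0, 0.0], 'tool_pos': [258.01, 568.94, 196.21], 'orientation': [[-0.91, 0.41, -0.0], [0.41, 0.91, -0.0], [0.0, -0.0, -1.0]], 'contact_force': [-0.25, 0.53, -0.04], 'ft_torque': [0.03, -0.0, 0.02], 'finger_force': 0.0, 'grip_width': 84.96}
['Unreachable', 'finish_job', 'get_image', 'get_obs', 'pinch_z']
top 54.926075231789 257.55599825210476 184.3017297268976 0.0260025949082086 [[0.005, -1.0, -0.007], [-0.997, -0.005, -0.076], [0.076, 0.007, -0.997]] [-9.0000e-01  5.2090e+02  1.0316e+03]
scene 50.26118805897932 259.9190356498908 190.78159166002422 -0.031385144444563966 [[-0.32, 0.947, 0.005], [0.789, 0.27, -0.552], [-0.524, -0.172, -0.834]] [ 157.9 -388.7 1213.8]
wrist 66.18341819634287 255.0269334365566 191.74078933945404 -0.04597994909900867 [[0.413, 0.911, -0.002], [0.866, -0.392, 0.31], [0.282, -0.13, -0.951]] [-623.7  -40.3  380.8]
```

View pics/top0.png

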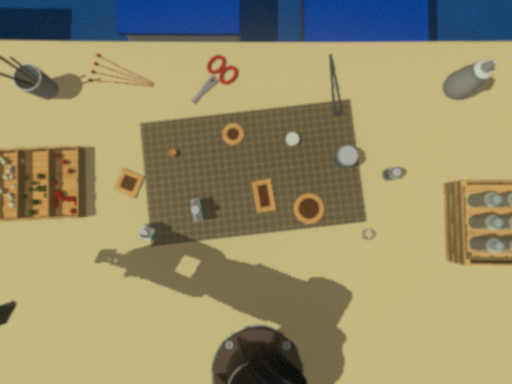

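View pics/scene0.png

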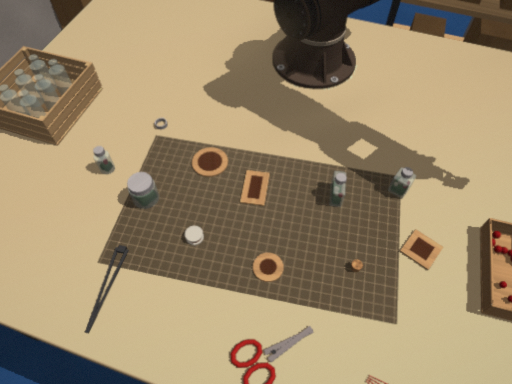

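```bash
python3 -c "
from cell import *
print(pinch_z)"
```

```text
18.700000000000003
```

The top view shows coasters at about slim (233,134), square (129,182), flat (263,196) and wide (308,208). The jar is at (347,156), with bottles at (394,173), (197,209) and (147,233). The loose bits are at (173,152), (292,139) and (369,234).

```bash
cat > h.py <<'E'
from cell import *
import cv2, numpy as np
def K(i):
    f=i["pixels"].shape[0]/2/np.tan(np.radians(i["fov_y"]/2))
    return np.array([[f,0,i["cx"]],[0,f,i["cy"]],[0,0,1.]])
def ray(i,uv,z):
    """pixels -> world points on plane z"""
    s=cv2.undistortPoints(np.float64(uv).reshape(-1,1,2),K(i),np.array([i["k1"],0,0,0,0.]))[:,0]
    R=np.array(i["R"]);c=-R.T@np.array(i["t"])
    d=np.c_[s,np.ones(len(s))]@R
    return c+d*((z-c[2])/d[:,2])[:,None]
def proj(i,X):
    R=np.array(i["R"]);rv=cv2.Rodrigues(R)[0]
    return cv2.projectPoints(np.float64(X).reshape(-1,1,3),rv,np.float64(i["t"]),K(i),np.array([i["k1"],0,0,0,0.]))[0][:,0]
def blobs(mask,amin):
    cs,_=cv2.findContours(mask.astype(np.uint8),cv2.RETR_EXTERNAL,cv2.CHAIN_APPROX_NONE)
    return [c for c in cs if cv2.contourArea(c)>amin]
def tool(X):
    """world points -> tool frame (mm)"""
    o=get_obs();return (np.atleast_2d(X)-o["tool_pos"])@np.array(o["orientation"])
def save(i,name,s=1,crop=None):
    p=i["pixels"][:,:,::-1]
    if crop: p=p[crop[1]:crop[3],crop[0]:crop[2]]
    cv2.imwrite("pics/"+name,cv2.resize(p,None,fx=s,fy=s,interpolation=cv2.INTER_CUBIC))
E
python3 - <<'E'
from h import *
i=get_image("top"); hsv=cv2.cvtColor(i["pixels"],cv2.COLOR_RGB2HSV)
print([hsv[p[1],p[0]].tolist() for p in [(225,134),(233,134),(129,182),(120,172),(60,100),(200,140),(347,155),(196,208),(147,231),(396,172),(308,193)]])
for n,p,z in [("slimc",(233,134),6),("sqc",(129,182),6),("flatc",(263,196),6),("widec",(308,208),6),("jar",(347,155),68),("b1",(396,172),74),("b2",(196,210),74),("b3",(147,232),74),("cork",(173,152),10),("cap",(292,139),10),("reel",(369,234),10)]:
    print(n,np.round(ray(i,[p],z)[0]))
w=get_image("wrist");R=np.array(w["R"]);print("cam in tool",tool(-R.T@w["t"]), (R@np.array(get_obs()["orientation"])).round(3).tolist())
# centred crop on the bottles
save(i,"topcrop.png",5,(130,190,230,245))
E
```

```text
[[18, 145, 176], [13, 146, 96], [14, 139, 99], [22, 111, 195], [24, 89, 193], [21, 102, 113], [24, 15, 171], [23, 13, 172], [27, 19, 134], [24, 15, 169], [18, 138, 153]]
slimc [669.  74.   6.]
sqc [527. 373.   6.]
flatc [488. -14.   6.]
widec [ 455. -143.    6.]
jar [ 598. -242.   68.]
b1 [ 552. -371.   74.]
b2 [447. 166.  74.]
b3 [387. 296.  74.]
cork [614. 247.  10.]
cap [654. -97.  10.]
reel [ 382. -314.   10.]
cam in tool [[  79.54179049   -0.41714497 -176.74023107]] [[-0.0, 1.0, 0.001], [-0.951, 0.0, -0.31], [-0.31, -0.001, 0.951]]
```

View pics/topcrop.png

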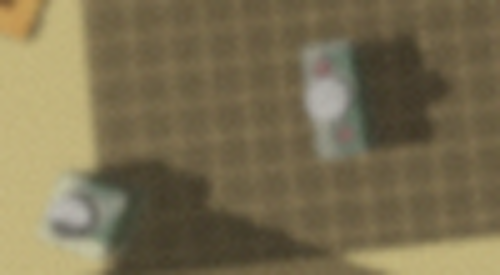

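View pics/wrist0.png

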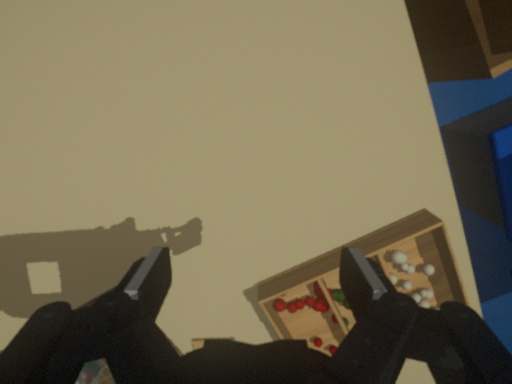

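The crop shows the square bottle at lower left (yawed) and the flat bottle at right, with its long axis roughly along world x. The wrist camera sees the fingers at the bottom of its picture and nothing useful yet. Next I'll measure the coasters from the top and scene views.

```bash
cat >> h.py <<'E'
def inlay(i,c,r=30,s=6,z=6):
    """inlay of the coaster near world xy c: centre, rect size, angle of long side (deg)"""
    u,v=proj(i,[[c[0],c[1],z]])[0].astype(int)
    x0,y0=max(u-r,0),max(v-r,0)
    p=i["pixels"][y0:v+r,x0:u+r]
    big=cv2.resize(p,None,fx=s,fy=s,interpolation=cv2.INTER_CUBIC)
    h=cv2.cvtColor(big,cv2.COLOR_RGB2HSV)
    wood=((h[:,:,0]<=21)&(h[:,:,1]>118)).astype(np.uint8)
    n,l,st,ce=cv2.connectedComponentsWithStats(wood)
    d=[np.hypot(*(ce[k]-np.array([u-x0,v-y0])*s)) if st[k,4]>40*s*s else 1e9 for k in range(1,n)]
    w=l==1+int(np.argmin(d))
    V=h[:,:,2]; t,_=cv2.threshold(V[w].reshape(-1,1),0,255,cv2.THRESH_OTSU)
    hull=np.zeros(w.shape,np.uint8)
    cv2.fillPoly(hull,[cv2.convexHull(np.argwhere(w)[:,::-1].astype(np.int32))],1)
    cs=blobs((V<t)&(cv2.erode(hull,np.ones((2*s,2*s)))>0),10*s*s)
    cs=max(cs,key=cv2.contourArea)[:,0]
    X=ray(i,(cs+.5)/s-.5+[x0,y0],z)[:,:2]
    m=cv2.moments(X.astype(np.float32).reshape(-1,1,2)-np.float32(c))
    cen=np.array([m["m10"],m["m01"]])/m["m00"]+c
    box=cv2.boxPoints(cv2.minAreaRect((X-cen).astype(np.float32)))
    a,b=box[1]-box[0],box[2]-box[1]
    if np.hypot(*a)<np.hypot(*b): a,b=b,a
    return np.r_[cen,np.hypot(*a),np.hypot(*b),np.degrees(np.arctan2(a[1],a[0]))%180].round(1)
C=dict(slimc=(669,74),sqc=(527,373),flatc=(488,-14),widec=(455,-143))
E
python3 - <<'E'
from h import *
for n in ["top","scene"]:
    i=get_image(n)
    for k,c in C.items(): print(n,k,inlay(i,c))
E
```

```text
top slimc [670.1  75.9  34.   33.4  90.3]
top sqc [525.2 375.   39.5  39.4  68.5]
top flatc [490.5 -14.6  62.9  27.3  10.3]
top widec [ 454.7 -144.3   57.6   57.3  134.9]
scene slimc [668.3  75.9  35.2  34.7 108.8]
scene sqc [523.8 374.7  40.3  39.8 159.2]
scene flatc [488.8 -14.3  64.4  27.7  10. ]
scene widec [ 452.8 -143.7   58.8   58.3  108.9]
```

```bash
python3 -m creep '[[-0.9,-0.6,0,0,0,0],[-0.9,-0.6,0,0,0,0],[-0.9,-0.6,0,0,0,0],[-0.9,-0.6,0,0,0,0],[-0.9,-0.6,0,0,0,0],[-0.9,-0.6,0,0,0,0],[-0.9,-0.6,0,0,0,0],[-0.9,-0.6,0,0,0,0]]' 0 30;  python3 -m creep '[[0,0,0,0,0,0],[0,0,0,0,0,0]]'; python3 - <<'E'
from h import *
i=get_image("wrist"); save(i,"w1.png",1.5)
print(tool([387,296,0]),proj(i,[[387,296,74],[387,296,0]]))
for k in C:
    try: print(k,inlay(i,C[k],60,3))
    except Exception as e: print(k,e)
E
```

```text
clock: 1.35
tool_pos: [441.8, 274.2, 196.9]
orientation: [[-0.911, 0.413, 0.0], [0.413, 0.911, 0.0], [-0.0, 0.0, -1.0]]
contact_force: [1.3, 0.4, -0.1]
grip_width: 85.5
finger_force: 0.0
clock: 1.6
tool_pos: [441.0, 275.5, 196.8]
orientation: [[-0.91, 0.414, -0.0], [0.414, 0.91, 0.0], [0.0, 0.0, -1.0]]
contact_force: [0.8, 0.7, 0.1]
grip_width: 85.6
finger_force: 0.0
[[ 57.22488597  -3.9243234  196.83092189]] [[252.0697433  119.08799362]
 [252.70951915 114.60554422]]
slimc [669.   75.9  55.2  29.   96.8]
sqc [524.6 374.3  38.2  38.   68.4]
flatc [490.  -14.8  63.8  28.1   9.9]
widec [ 457.1 -139.4   57.4   44.9  138.5]
```

View pics/w1.png

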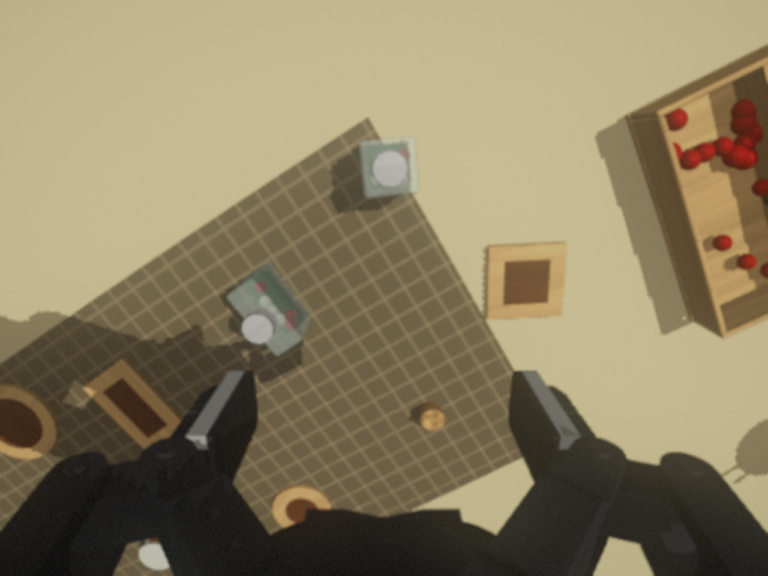

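The wrist picture (scaled 1.5x) shows the square bottle's cap at (390,168) with its body nearly aligned to the image. The flat bottle's cap is at (258,328), tilted about 35°. The square coaster is at (526,282) and agrees with the top view. Now I'll measure the caps and bodies.

```bash
cat >> h.py <<'E'
def bottle(i,c,zc=74,zb=54,r=45,s=4,dbg=None):
    """cap centre on plane zc and body-top rectangle on plane zb of the bottle near c"""
    u,v=proj(i,[[c[0],c[1],zc]])[0].astype(int)
    x0,y0=max(u-r,0),max(v-r,0)
    big=cv2.resize(i["pixels"][y0:v+r,x0:u+r],None,fx=s,fy=s,interpolation=cv2.INTER_CUBIC)
    h=cv2.cvtColor(big,cv2.COLOR_RGB2HSV).astype(int)
    cap=(h[:,:,1]<38)&(h[:,:,2]>130)
    cap=cv2.morphologyEx(cap.astype(np.uint8),cv2.MORPH_OPEN,np.ones((3*s,3*s)))
    w=lambda q:ray(i,(q+.5)/s-.5+[x0,y0],zc)[:,:2]
    cs=min(blobs(cap,20*s*s),key=lambda k:np.hypot(*(k[:,0].mean(0)-s*np.array([u-x0,v-y0]))))
    X=w(cs[:,0]); (cx,cy),rad=cv2.minEnclosingCircle((X-c).astype(np.float32))
    out=[np.r_[np.array([cx,cy])+c,2*rad].round(1)]
    if dbg: cv2.drawContours(big,[cs],-1,(255,0,0),1); cv2.imwrite("pics/"+dbg,big[:,:,::-1])
    return out[0]
E
python3 - <<'E'
from h import *
i=get_image("wrist")
print(bottle(i,(382,290),dbg="d1.png"),bottle(i,(447,166),dbg="d2.png"))
a,b=cv2.imread("pics/d1.png"),cv2.imread("pics/d2.png")
cv2.imwrite("pics/d.png",np.hstack([a[:360,:360],b[:360,:360]]))
t=get_image("top")
for c,z in [((382,290),74),((447,166),74),((552,-371),74),((598,-242),68)]:
    try: print(bottle(t,c,z,r=15))
    except Exception as e: print(e)
E
```

```text
[383.1 305.9  46.9] [442.8 179.1  57.7]
[380.2 304.   27.1]
[441.6 165.4  45.4]
[ 548.6 -368.5   31.8]
[ 597.2 -243.    57.8]
```

View pics/d.png

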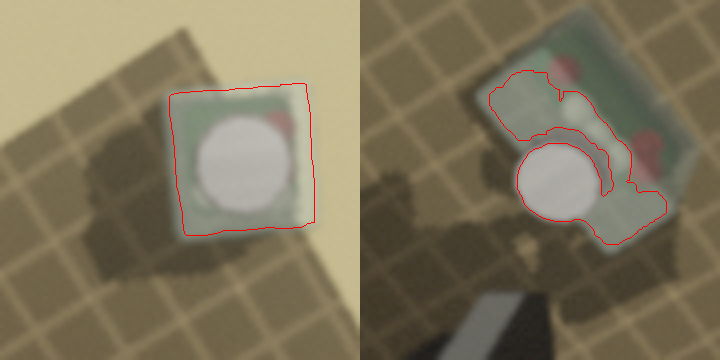

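The crop shows the square bottle's body outline well traced (corners (170,93),(306,84),(314,222),(186,235)) and a round cap at (245,163). The flat bottle's cap is at (557,181) and its body is tilted. The cap threshold needs to be tighter.

```bash
sed -i 's/cap=(h\[:,:,1\]<38)&(h\[:,:,2\]>130)/cap=(h[:,:,1]<smax)\&(h[:,:,2]>vmin)/; s/s=4,dbg=None/s=4,dbg=None,smax=24,vmin=140/' h.py; python3 - <<'E'
from h import *
i=get_image("wrist")
h=cv2.cvtColor(i["pixels"],cv2.COLOR_RGB2HSV)
p=proj(i,[[383,306,74]])[0].astype(int); print(p,h[112,260])
for sm in (20,24):
  for c in [(382,300),(440,170)]: print(sm,bottle(i,c,smax=sm))
# corners of the body tops seen in the crops (crop origin = projection of guess - 45)
def back(c,q): 
    u,v=proj(i,[[*c,74]])[0].astype(int); return ((np.array(q)+.5)/4-.5)+[u-45,v-45]
e=ray(i,back((382,290),[(170,93),(306,84)]),54); d=e[1]-e[0]; print(e.round(1),np.degrees(np.arctan2(d[1],d[0])),np.hypot(*d[:2]))
print("base edge")
e=ray(i,back((382,290),[(186,235),(314,222)]),0); d=e[1]-e[0]; print(e.round(1),np.degrees(np.arctan2(d[1],d[0])),np.hypot(*d[:2]))
e=ray(i,back((447,166),[(115,97),(222,8),(332,148),(250,252)]),54); print("flat",e.round(1))
for k in range(4):
    d=e[(k+1)%4]-e[k]; print(np.degrees(np.arctan2(d[1],d[0])),np.hypot(*d[:2]))
t=get_image("top")
for c,z in [((382,300),74),((447,170),74),((552,-371),74),((598,-242),68)]: print(bottle(t,c,z,r=15,smax=20))
E
```

```text
[259 111] [ 23  13 180]
20 [384.8 305.   24.6]
20 [448.5 169.9  24. ]
24 [384.9 305.7  25.8]
24 [448.5 169.9  24.1]
[[360.8 295.6  54. ]
 [373.3 328.5  54. ]] 69.29646395175963 35.236913713936524
base edge
[[400.2 279.9   0. ]
 [413.  318.    0. ]] 71.40887543284175 40.1696669262981
flat [[419.8 151.8  54. ]
 [409.4 193.2  54. ]
 [459.8 202.   54. ]
 [479.5 163.8  54. ]]
104.1685805845132 42.63478210663891
9.930912767733721 51.149221021123466
-62.648958529614156 43.01752130244022
-168.68236382872612 60.89502167507411
[381.5 303.9  20.8]
[447.8 166.2  23.9]
[ 551.3 -371.2   19.3]
[ 596.2 -242.2   53.9]
```

```bash
python3 -m creep '[[0.8,0.05,0,0,0,0],[0.8,0.05,0,0,0,0],[0,0,0.2,0,0,-1],[0,0,1,0,0,0],[0,0,1,0,0,0],[0,0,0.3,0,0,0],[0,0,0,0,0,0],[0,0,0,0,0,0]]'; python3 - <<'E'
from h import *
print(tool([384.8,305,17]).round(1)); i=get_image("wrist"); save(i,"w2.png")
E
```

```text
clock: 2.85
tool_pos: [385.0, 306.0, 98.0]
orientation: [[-0.943, 0.332, 0.002], [0.332, 0.943, 0.001], [-0.001, 0.002, -1.0]]
contact_force: [0.1, 0.4, 0.1]
grip_width: 85.2
finger_force: 0.0
[[ 0.  -1.1 81. ]]
```

View pics/w2.png

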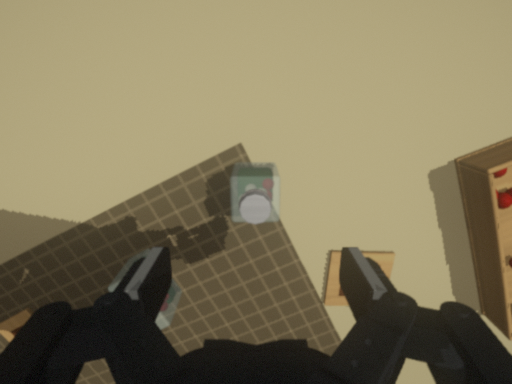

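The fingers straddle the bottle, with the cap at (255,208) and the finger midline at about 253. I'll descend and grip.

```bash
python3 -m creep '[[0,0,0.7,0,0,0],[0,0,0.7,0,0,0],[0,0,0.6,0,0,0],[0,0,0,0,0,0]]';python3 -m creep '[[0,0,0,0,0,0],[0,0,0,0,0,0],[0,0,0,0,0,0],[0,0,0,0,0,0],[0,0,0,0,0,0],[0,0,0,0,0,0]]' 255 30
```

```text
clock: 3.4
tool_pos: [384.3, 305.3, 16.6]
orientation: [[-0.943, 0.332, -0.001], [0.332, 0.943, -0.001], [0.001, -0.001, -1.0]]
contact_force: [-0.3, 0.9, 0.4]
grip_width: 85.2
finger_force: 0.0
clock: 4.15
tool_pos: [385.4, 306.0, 19.5]
orientation: [[-0.943, 0.332, 0.003], [0.332, 0.943, 0.002], [-0.003, 0.003, -1.0]]
contact_force: [-4.8, -2.5, 35.4]
grip_width: 22.8
finger_force: 46.7
```

Width reads 22.8 mm, not 40, so something is wrong. I'll look.

```bash
python3 - <<'E'
from h import *
i=get_image("wrist"); j=get_image("scene"); o=get_obs(); print(o["grip_width"],o["tool_pos"],o["contact_force"],o["finger_force"])
u,v=proj(j,[[385,305,40]])[0].astype(int); print(u,v)
a=cv2.resize(i["pixels"][100:384,100:420],(400,355)); b=cv2.resize(j["pixels"][v-50:v+50,u-56:u+56],(400,355),interpolation=cv2.INTER_CUBIC)
cv2.imwrite("pics/g1.png",np.hstack([a,b])[:,:,::-1])
E
```

```text
22.54773996631418 [385.40410576 305.96575716  19.47982782] [-4.62311604 -4.22985856 35.35244286] 46.73033097060397
402 179
```

View pics/g1.png

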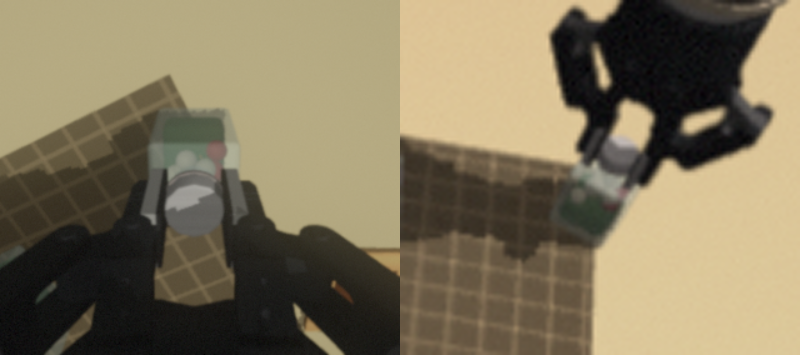

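The scene crop shows the fingertips standing on the bottle's shoulders and gripping the cap. In the wrist picture the tips also appear about 35–40 mm behind the reported TCP. So the real fingertips sit well above the reported TCP. I'll open, back off and measure the tips in the images.

```bash
python3 -m creep '[[0,0,0,0,0,0],[0,0,0,0,0,0],[0,0,0,0,0,0],[0,0,0,0,0,0],[0,0,-0.5,0,0,0],[0,0,-1,0,0,0],[0,0,0,0,0,0],[0,0,0,0,0,0]]' 0 30; python3 - <<'E'
from h import *
i=get_image("wrist"); j=get_image("scene"); o=get_obs(); print(o["tool_pos"],o["grip_width"])
u,v=proj(j,[[*o["tool_pos"][:2],80]])[0].astype(int); print(u,v)
R=np.array(o["orientation"])
for zz in (0,-13,-35,-50):
    P=[o["tool_pos"]+R@[x,s*42.5,zz] for s in (-1,1) for x in (11,-11)]
    print(zz,proj(i,P).round().tolist(), ((proj(j,P)-[u-56,v-50])*400/112).round().tolist())
a=i["pixels"][100:384,100:420]; a=cv2.resize(a,(400,355)); b=cv2.resize(j["pixels"][v-50:v+50,u-56:u+56],(400,355),interpolation=cv2.INTER_CUBIC)
cv2.imwrite("pics/g2.png",np.hstack([a,b])[:,:,::-1]); print(bottle(i,(385,305)),bottle(get_image("top"),(383,304),r=15,smax=20))
E
```

```text
clock: 5.25
tool_pos: [384.3, 305.3, 76.4]
orientation: [[-0.943, 0.332, -0.0], [0.332, 0.943, -0.0], [0.0, -0.0, -1.0]]
contact_force: [0.6, -0.1, -0.4]
grip_width: 85.5
finger_force: 0.0
[384.06692093 305.23000755  75.9220323 ] 85.37732958086775
408 169
0 [[190.0, 207.0], [192.0, 238.0], [322.0, 207.0], [319.0, 238.0]] [[145.0, 138.0], [129.0, 160.0], [269.0, 207.0], [253.0, 230.0]]
-13 [[185.0, 215.0], [188.0, 248.0], [326.0, 215.0], [323.0, 247.0]] [[151.0, 125.0], [134.0, 147.0], [277.0, 194.0], [261.0, 218.0]]
-35 [[176.0, 231.0], [180.0, 267.0], [336.0, 231.0], [332.0, 267.0]] [[161.0, 103.0], [144.0, 125.0], [290.0, 172.0], [274.0, 196.0]]
-50 [[169.0, 245.0], [173.0, 283.0], [344.0, 244.0], [339.0, 283.0]] [[168.0, 87.0], [151.0, 109.0], [299.0, 157.0], [283.0, 181.0]]
[384.3 305.8  23.1] [387.1 303.1  17.6]
```

View pics/g2.png

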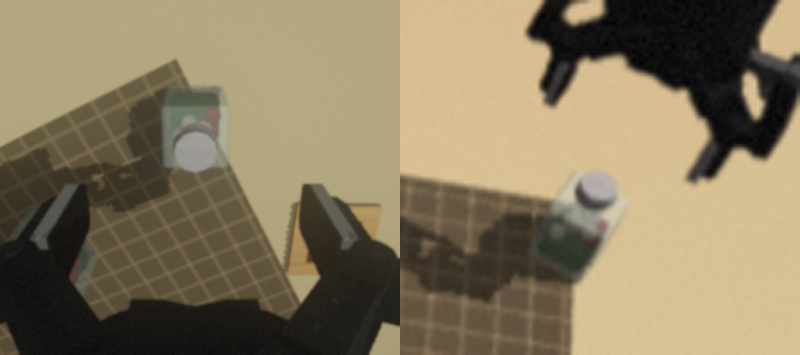

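In the scene crop the open tips are at (550,103) and (692,180), which matches points 48 mm behind the reported TCP. Closed, that is about 35 mm behind. The bottle still stands at (384,306). So the true tip height is the reported z plus 35, and I'll grasp at a reported z of about -17.

```bash
python3 -m creep '[[0,0,0.8,0,0,0],[0,0,0.8,0,0,0],[0,0,0.7,0,0,0],[0,0,0,0,0,0],[0,0,0,0,0,0]]';python3 -m creep '[[0,0,0,0,0,0],[0,0,0,0,0,0],[0,0,0,0,0,0],[0,0,0,0,0,0],[0,0,0,0,0,0]]' 255 30
```

```text
clock: 6.02
tool_pos: [384.6, 305.6, -14.8]
orientation: [[-0.943, 0.332, -0.0], [0.332, 0.943, 0.0], [0.0, -0.0, -1.0]]
contact_force: [-0.8, -0.3, 0.6]
grip_width: 85.6
finger_force: 0.0
clock: 6.65
tool_pos: [384.7, 305.7, -14.5]
orientation: [[-0.943, 0.332, 0.001], [0.332, 0.943, 0.001], [-0.001, 0.001, -1.0]]
contact_force: [0.1, 0.1, 5.6]
grip_width: 39.9
finger_force: 30.1
```

```bash
python3 -m creep '[[0,0,-0.5,0,0,0],[0,0,-1,0,0,0],[-0.68,0.7,0,0,0,0],[-0.68,0.7,0,0,0,0],[-0.68,0.7,0,0,0,0],[-0.68,0.7,0,0,0,0],[0,0,0,0,0,0.4],[0,0,0,0,0,0]]';python3 -m creep '[[0,0,0,0,0,0]]'; python3 - <<'E'
from h import *
o=get_obs();print(o["grip_width"],tool([524.6,374.7,-8.5]).round(1)/40,np.degrees(np.arctan2(o["orientation"][1][1],o["orientation"][0][1])))
i=get_image("wrist");save(i,"w3.png");print(bottle(i,o["tool_pos"][:2],74+59,r=60), inlay(i,C["sqc"],60,3))
E
```

```text
clock: 7.65
tool_pos: [523.4, 374.5, 44.5]
orientation: [[-0.931, 0.365, -0.001], [0.365, 0.931, -0.001], [0.001, -0.001, -1.0]]
contact_force: [-0.2, 0.4, -1.1]
grip_width: 39.4
finger_force: 31.0
clock: 7.78
tool_pos: [523.5, 374.7, 44.9]
orientation: [[-0.931, 0.364, -0.001], [0.364, 0.931, -0.0], [0.0, -0.0, -1.0]]
contact_force: [-0.3, -0.2, -1.5]
grip_width: 39.8
finger_force: 31.0
39.79401991677945 [[-0.0275  0.0125  1.335 ]] 68.64296719729064
[514.7 375.7  14.5] [517.3 372.5  57.   26.3  82.9]
```

View pics/w3.png

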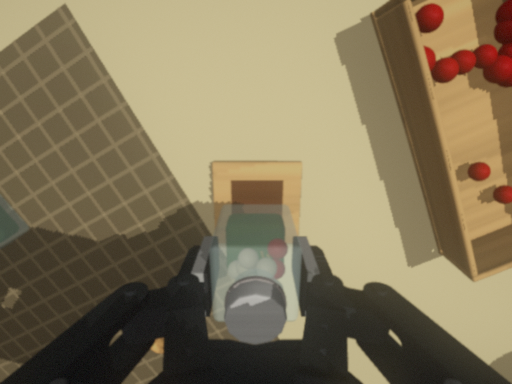

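The bottle is held squarely over the inlay, which is just visible at (257,190) with its sides parallel to the bottle's. I'll lower it.

```bash
python3 -m creep '[[-0.03,0,0.6,0,0,0],[0,0,0.5,0,0,0],[0,0,0.13,0,0,0],[0,0,0.04,0,0,0],[0,0,0,0,0,0]]'; python3 -m creep '[[0,0,0.03,0,0,0],[0,0,0.02,0,0,0],[0,0,0,0,0,0]]'; python3 -m creep '[[0,0,0.02,0,0,0],[0,0,0,0,0,0]]'
```

```text
clock: 8.45
tool_pos: [525.7, 374.7, -5.5]
orientation: [[-0.931, 0.365, 0.001], [0.365, 0.931, 0.0], [-0.0, 0.001, -1.0]]
contact_force: [-0.6, 0.3, -0.8]
grip_width: 39.4
finger_force: 31.0
clock: 8.82
tool_pos: [525.5, 374.6, -7.9]
orientation: [[-0.931, 0.365, 0.0], [0.365, 0.931, 0.0], [-0.0, 0.0, -1.0]]
contact_force: [-0.1, 0.1, -1.4]
grip_width: 39.8
finger_force: 31.0
clock: 9.07
tool_pos: [525.5, 374.6, -8.5]
orientation: [[-0.931, 0.365, 0.0], [0.365, 0.931, 0.0], [-0.0, 0.0, -1.0]]
contact_force: [-0.9, 0.1, 3.1]
grip_width: 39.9
finger_force: 31.4
```

```bash
python3 -m creep '[[0,0,0,0,0,0],[0,0,0,0,0,0],[0,0,0,0,0,0],[0,0,0,0,0,0],[0,0,-0.6,0,0,0],[0,0,-1,0,0,0],[0,0,-1,0,0,0],[0,0,-1,0,0,0]]' 0 30; python3 -m creep '[[0,0,-1,0,0,0],[-1,0,0,0,0,0],[-1,0,0,0,0,0],[0,0,0,0,0,0],[0,0,0,0,0,0]]'; python3 - <<'E'
from h import *
i=get_image("wrist");save(i,"w4.png");print(bottle(i,(525,374.6),80,r=60), bottle(i,(447,168)))
o=get_obs();print(tool([447.5,168,-15])/40)
E
```

```text
clock: 10.07
tool_pos: [525.3, 374.5, 136.5]
orientation: [[-0.931, 0.365, -0.0], [0.365, 0.931, 0.0], [0.0, 0.0, -1.0]]
contact_force: [0.2, -0.9, 0.0]
grip_width: 85.2
finger_force: 0.0
clock: 10.7
tool_pos: [599.3, 345.4, 174.9]
orientation: [[-0.931, 0.365, -0.001], [0.365, 0.931, -0.0], [0.001, -0.0, -1.0]]
contact_force: [0.3, -0.8, 0.1]
grip_width: 85.5
finger_force: 0.0
[525.5 373.9  24.8] [448.1 169.6  23.3]
[[ 1.9083198  -5.51563995  4.75435191]]
```

View pics/w4.png

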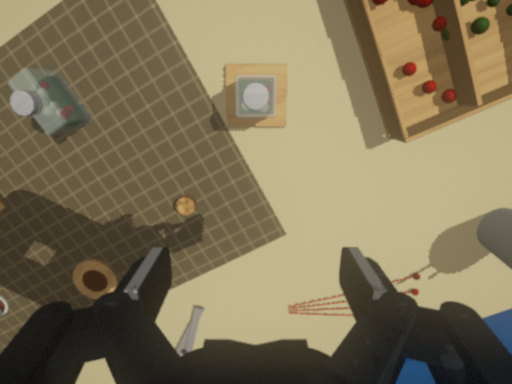

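The square bottle stands centred and aligned on its coaster (cap at (256,96)). Next is the flat bottle at (448,170).

```bash
python3 -m creep '[[0.32,-0.91,0,0,0,0],[0.32,-0.91,0,0,0,0],[0.32,-0.91,0,0,0,0],[0.32,-0.91,0,0,0,0],[0.32,-0.91,0,0,0,0],[0.32,-0.92,0,0,0,0],[0,0,0.3,0,0,-1],[0,0,0.3,0,0,-1]]'; python3 -m creep '[[0,0,0.4,0,0,-1],[0,0,0.4,0,0,-1],[0,0,0.4,0,0,-1],[0,0,0.4,0,0,-1],[0,0,0.4,0,0,-0.4],[0,0,0,0,0,0],[0,0,0,0,0,0]]'; python3 - <<'E'
from h import *
i=get_image("wrist");save(i,"w5.png");print(bottle(i,(448,169.7),r=60))
o=get_obs();print(tool([448.2,169.7,-15])/40)
E
```

```text
clock: 11.75
tool_pos: [447.8, 170.0, 151.6]
orientation: [[-0.981, 0.194, 0.001], [0.194, 0.981, 0.0], [-0.001, 0.001, -1.0]]
contact_force: [0.3, -0.7, 0.2]
grip_width: 85.5
finger_force: 0.0
clock: 12.62
tool_pos: [448.5, 170.0, 71.8]
orientation: [[-0.983, -0.184, 0.001], [-0.184, 0.983, 0.0], [-0.001, 0.0, -1.0]]
contact_force: [-0.4, -0.2, 0.9]
grip_width: 85.6
finger_force: 0.0
[429.1 167.2   8.6]
[[ 0.01605611 -0.00539668  2.17343454]]
```

View pics/w5.png

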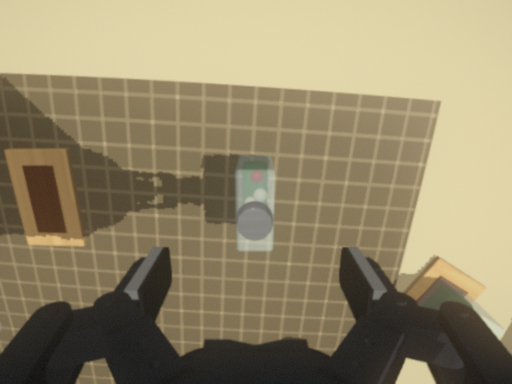

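The flat bottle lies upright in the picture between the fingers, with its cap at (255,221). I'll descend and grip.

```bash
python3 -m creep '[[0.02,0,0.8,0,0,0],[0,0,0.8,0,0,0],[0,0,0.57,0,0,0],[0,0,0,0,0,0],[0,0,0,0,0,0]]';python3 -m creep '[[0,0,0,0,0,0],[0,0,0,0,0,0],[0,0,0,0,0,0],[0,0,0,0,0,0],[0,0,0,0,0,0],[0,0,0,0,0,0]]' 255 30; python3 -c "
from h import *
o=get_obs();print(tool([489.8,-14.6,0])/40)"
```

```text
clock: 13.3
tool_pos: [448.3, 169.7, -14.6]
orientation: [[-0.983, -0.184, 0.001], [-0.184, 0.983, 0.0], [-0.001, 0.0, -1.0]]
contact_force: [0.2, -0.2, 0.1]
grip_width: 85.0
finger_force: 0.0
clock: 14.05
tool_pos: [447.9, 169.6, -15.3]
orientation: [[-0.983, -0.184, 0.0], [-0.184, 0.983, 0.0], [-0.0, 0.0, -1.0]]
contact_force: [0.3, -0.9, 5.7]
grip_width: 27.7
finger_force: 30.4
[[-0.18237504 -4.71812749 -0.38171842]]
```

```bash
python3 -m creep '[[0,0,-0.5,0,0,0],[0,0,-1,0,0,0],[-0.06,-0.94,0,0,0,0],[-0.06,-0.94,0,0,0,0],[-0.06,-0.94,0,0,0,0],[0,-0.95,0,0,0,0],[0,-0.95,0,0,0,0],[0,0,0,0,0,0.1]]';python3 -m creep '[[0,0,0,0,0,0],[0,0,0,0,0,0]]'; python3 - <<'E'
from h import *
o=get_obs();print(o["grip_width"],tool([489.8,-14.6,-9]).round(1)/40,np.degrees(np.arctan2(-o["orientation"][1][0],-o["orientation"][0][0])))
E
```

```text
clock: 15.05
tool_pos: [490.0, -16.7, 44.3]
orientation: [[-0.985, -0.172, 0.0], [-0.172, 0.985, -0.0], [-0.0, -0.0, -1.0]]
contact_force: [-0.1, 0.8, -1.2]
grip_width: 27.8
finger_force: 30.0
clock: 15.3
tool_pos: [489.3, -13.8, 44.4]
orientation: [[-0.984, -0.177, -0.0], [-0.177, 0.984, 0.0], [0.0, 0.0, -1.0]]
contact_force: [-0.3, 0.6, -1.3]
grip_width: 27.9
finger_force: 30.0
27.903016304986505 [[-0.0075 -0.02    1.335 ]] 10.175651823451613
```

```bash
python3 -m creep '[[0,-0.02,0.6,0,0,0],[0,0,0.5,0,0,0],[0,0,0.13,0,0,0],[0,0,0.04,0,0,0],[0,0,0,0,0,0]]'; python3 -m creep '[[0,0,0.02,0,0,0],[0,0,0.02,0,0,0],[0,0,0,0,0,0]]'; python3 -m creep '[[0,0,0.02,0,0,0],[0,0,0,0,0,0]]'
```

```text
clock: 15.92
tool_pos: [490.0, -15.3, -5.9]
orientation: [[-0.984, -0.176, 0.001], [-0.176, 0.984, -0.0], [-0.001, -0.0, -1.0]]
contact_force: [0.1, -0.7, -0.5]
grip_width: 27.8
finger_force: 30.0
clock: 16.3
tool_pos: [489.8, -15.5, -7.9]
orientation: [[-0.985, -0.175, 0.0], [-0.175, 0.985, 0.0], [-0.0, 0.0, -1.0]]
contact_force: [0.6, 0.3, -1.6]
grip_width: 27.6
finger_force: 30.0
clock: 16.55
tool_pos: [489.7, -15.5, -8.9]
orientation: [[-0.985, -0.175, -0.0], [-0.175, 0.985, 0.0], [0.0, 0.0, -1.0]]
contact_force: [-0.3, -0.0, -1.4]
grip_width: 27.3
finger_force: 30.0
```

```bash
python3 -m creep '[[0,0,0.015,0,0,0],[0,0,0,0,0,0]]'
```

```text
clock: 16.8
tool_pos: [489.8, -15.5, -9.2]
orientation: [[-0.984, -0.175, 0.0], [-0.175, 0.984, 0.0], [-0.0, 0.0, -1.0]]
contact_force: [-1.5, -1.9, 4.0]
grip_width: 27.5
finger_force: 30.4
```

```bash
python3 -m creep '[[0,0,0,0,0,0],[0,0,0,0,0,0],[0,0,0,0,0,0],[0,0,0,0,0,0],[0,0,-0.6,0,0,0],[0,0,-1,0,0,0],[0,0,-1,0,0,0],[0,0,-1,0,0,0]]' 0 30; python3 -m creep '[[-0.9,-0.9,-0.5,0,0,0],[-0.9,-0.9,0,0,0,0],[-0.9,-0.9,0,0,0,0],[-0.7,-0.8,0,0,0,0],[0,0,0,0,0,0],[0,0,0,0,0,0]]'; python3 - <<'E'
from h import *
i=get_image("wrist");save(i,"w6.png")
for c,z in [((490,-15),80),((597,-242),68),((551,-371),74)]:
    try: print(bottle(i,c,z,r=60))
    except Exception as e: print(e)
print(inlay(i,C["widec"],60,3))
o=get_obs();print(tool([[597,-242,-15],[551,-371,-15]])/40)
E
```

```text
clock: 17.8
tool_pos: [489.5, -15.5, 135.9]
orientation: [[-0.984, -0.175, -0.0], [-0.175, 0.984, 0.0], [0.0, 0.0, -1.0]]
contact_force: [-0.3, 0.0, -0.2]
grip_width: 85.5
finger_force: 0.0
clock: 18.55
tool_pos: [647.5, -129.1, 154.1]
orientation: [[-0.985, -0.175, -0.001], [-0.175, 0.985, 0.001], [0.001, 0.001, -1.0]]
contact_force: [-1.6, 0.1, 0.5]
grip_width: 85.2
finger_force: 0.0
[490.2 -16.7  24.3]
[ 596.5 -241.9   56.8]
[ 553.4 -347.    10.6]
[ 478.9 -139.7   38.3    7.1  100.3]
[[ 1.73601914 -2.5647475   4.23597201]
 [ 3.43496858 -5.53740552  4.23560325]]
```

View pics/w6.png

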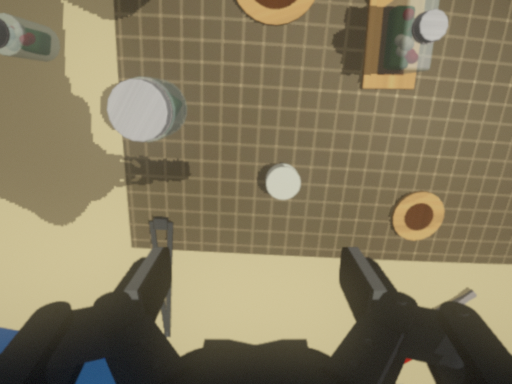

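The flat bottle is on its coaster (cap at (431,25), seen obliquely). The jar is at (140,109), the slim bottle at (12,35), and the loose screw cap at (283,182). Next is the jar.

```bash
python3 -m creep '[[0.58,-0.85,0,0,0,0],[0.58,-0.85,0,0,0,0],[0.59,-0.86,0,0,0,0],[0,0,1,0,0,0],[0,0,0.9,0,0,0],[0,0,0,0,0,0],[0,0,0,0,0,0]]'; python3 - <<'E'
from h import *
i=get_image("wrist");save(i,"w7.png")
for s in (20,24,30): print(bottle(i,(596.5,-242),68,r=70,smax=s,vmin=120))
print(tool([596.5,-242,-15])/40)
E
```

```text
clock: 19.48
tool_pos: [597.8, -242.3, 80.2]
orientation: [[-0.984, -0.176, 0.001], [-0.176, 0.984, -0.001], [-0.001, -0.001, -1.0]]
contact_force: [0.2, 0.8, 1.2]
grip_width: 85.0
finger_force: 0.0
[ 596.6 -242.6   55.7]
[ 595.5 -241.9   58.5]
[ 595.1 -242.    59.5]
[[0.0390373  0.02242797 2.38641532]]
```

View pics/w7.png

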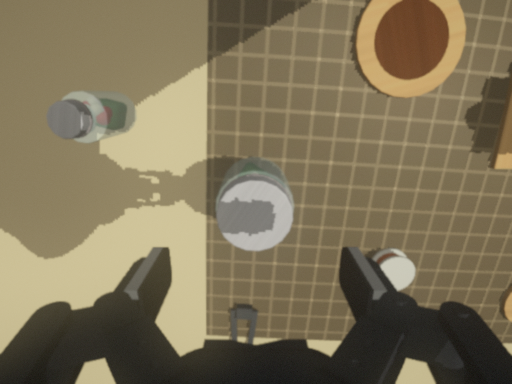

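The jar sits centred between the fingers, with its cap at (255,214), and the wide coaster is visible at (411,38). I'll grip it.

```bash
python3 -m creep '[[0.03,0.01,0.8,0,0,0],[0,0,0.8,0,0,0],[0,0,0.5,0,0,0],[0,0,0.28,0,0,0],[0,0,0,0,0,0],[0,0,0,0,0,0]]';python3 -m creep '[[0,0,0,0,0,0],[0,0,0,0,0,0],[0,0,0,0,0,0],[0,0,0,0,0,0],[0,0,0,0,0,0]]' 255 30; python3 -c "
from h import *
o=get_obs();print(tool([453.8,-144,0])/40)"
```

```text
clock: 20.27
tool_pos: [596.6, -242.6, -15.6]
orientation: [[-0.984, -0.175, 0.001], [-0.175, 0.984, -0.001], [-0.001, -0.001, -1.0]]
contact_force: [-0.7, 0.9, 0.4]
grip_width: 85.8
finger_force: 0.0
clock: 20.9
tool_pos: [596.4, -242.6, -15.8]
orientation: [[-0.984, -0.175, 0.001], [-0.175, 0.984, -0.001], [-0.001, -0.001, -1.0]]
contact_force: [-1.1, 0.9, 5.2]
grip_width: 58.9
finger_force: 31.8
[[ 3.07594052  3.05108634 -0.39910744]]
```

```bash
python3 -m creep '[[0,0,-0.5,0,0,0],[0,0,-1,0,0,0],[0.8,0.8,0,0,0,0],[0.8,0.8,0,0,0,0],[0.8,0.8,0,0,0,0],[0.68,0.65,0,0,0,0],[0,0,0,0,0,0],[0,0,0,0,0,0]]';python3 -m creep '[[0,0,0,0,0,0]]'; python3 - <<'E'
from h import *
o=get_obs();print(o["grip_width"],tool([453.8,-144,-9.6]).round(1)/40)
E
```

```text
clock: 21.9
tool_pos: [454.4, -144.4, 44.3]
orientation: [[-0.984, -0.175, 0.002], [-0.175, 0.984, -0.001], [-0.002, -0.001, -1.0]]
contact_force: [0.6, -1.0, -1.9]
grip_width: 59.1
finger_force: 33.4
clock: 22.02
tool_pos: [454.2, -144.4, 43.7]
orientation: [[-0.985, -0.175, 0.001], [-0.175, 0.985, -0.0], [-0.001, -0.001, -1.0]]
contact_force: [0.2, -0.1, -1.9]
grip_width: 59.2
finger_force: 33.4
59.19133599329292 [[0.01   0.0125 1.3325]]
```

```bash
python3 -m creep '[[0.01,0.01,0.6,0,0,0],[0,0,0.5,0,0,0],[0,0,0.13,0,0,0],[0,0,0.04,0,0,0],[0,0,0,0,0,0]]'; python3 -m creep '[[0,0,0.02,0,0,0],[0,0,0.02,0,0,0],[0,0,0,0,0,0]]'; python3 -m creep '[[0,0,0.02,0,0,0],[0,0,0,0,0,0]]'
```

```text
clock: 22.65
tool_pos: [453.2, -143.7, -7.0]
orientation: [[-0.984, -0.175, 0.001], [-0.175, 0.984, -0.0], [-0.001, -0.0, -1.0]]
contact_force: [-0.3, 0.8, -2.0]
grip_width: 59.1
finger_force: 33.4
clock: 23.02
tool_pos: [452.9, -143.6, -8.9]
orientation: [[-0.984, -0.175, 0.0], [-0.175, 0.984, 0.0], [-0.0, -0.0, -1.0]]
contact_force: [-0.2, -0.0, -1.1]
grip_width: 59.1
finger_force: 33.4
clock: 23.28
tool_pos: [452.9, -143.6, -9.8]
orientation: [[-0.984, -0.176, 0.0], [-0.176, 0.984, 0.0], [-0.0, -0.0, -1.0]]
contact_force: [-0.7, 0.3, 0.4]
grip_width: 59.8
finger_force: 33.5
```

```bash
python3 -m creep '[[0,0,0.01,0,0,0],[0,0,0,0,0,0]]'; python3 -m creep '[[0,0,0,0,0,0],[0,0,0,0,0,0],[0,0,0,0,0,0],[0,0,0,0,0,0],[0,0,-0.6,0,0,0],[0,0,-1,0,0,0],[0,0,-1,0,0,0],[0,0,-1,0,0,0]]' 0 30; python3 -m creep '[[-0.41,-0.85,0,0,0,0],[-0.41,-0.85,0,0,0,0],[-0.41,-0.85,0,0,0,0],[-0.41,-0.85,0,0,0,0],[-0.41,-0.85,0,0,0,0],[-0.41,-0.85,0,0,0,0],[-0.41,-0.85,0,0,0,0],[0,0,0,0,0,0]]'; python3 - <<'E'
from h import *
i=get_image("wrist")
print(bottle(i,(551,-371),74,r=50))
x=bottle(i,(551,-371),74,r=50); print(tool([x[0],x[1],-15])/40)
for s in (20,30): print(bottle(i,(454,-144),74,r=60,smax=s,vmin=120))
E
```

```text
clock: 23.52
tool_pos: [452.9, -143.6, -9.8]
orientation: [[-0.984, -0.175, 0.0], [-0.175, 0.984, -0.0], [-0.0, -0.0, -1.0]]
contact_force: [-2.1, 1.6, 6.3]
grip_width: 59.1
finger_force: 34.4
clock: 24.52
tool_pos: [452.6, -143.5, 135.1]
orientation: [[-0.985, -0.175, -0.0], [-0.175, 0.985, 0.0], [0.0, 0.0, -1.0]]
contact_force: [0.4, 0.1, 0.6]
grip_width: 85.3
finger_force: 0.0
clock: 25.52
tool_pos: [608.1, -359.4, 132.8]
orientation: [[-0.985, -0.174, -0.0], [-0.174, 0.985, 0.0], [0.0, 0.0, -1.0]]
contact_force: [-1.4, 0.8, 0.2]
grip_width: 85.3
finger_force: 0.0
[ 552.1 -371.1   23.6]
[[ 1.41615398 -0.08037686  3.69640818]]Traceback (most recent call last):
  File "<stdin>", line 5, in <module>
  File "h.py", line 58, in bottle
    cs=min(blobs(cap,20*s*s),key=lambda k:np.hypot(*(k[:,0].mean(0)-s*np.array([u-x0,v-y0]))))
ValueError: min() iterable argument is empty
```

```bash
python3 -m creep '[[0.71,-0.04,0,0,0,0],[0.71,-0.04,0,0,0,0],[0,0,0.7,0,0,0],[0,0,0.8,0,0,0],[0,0,0,0,0,0],[0,0,0,0,0,0]]'; python3 - <<'E'
from h import *
i=get_image("wrist");save(i,"w8.png")
print(tool([552.1,-371.1,-15])/40, proj(i,[[552.1,-371.1,74]]), bottle(i,(552.1,-371.1),74,r=60,smax=25,vmin=110))
E
```

```text
clock: 26.32
tool_pos: [552.6, -370.7, 75.0]
orientation: [[-0.984, -0.176, 0.001], [-0.176, 0.984, -0.001], [-0.001, -0.001, -1.0]]
contact_force: [0.1, -1.0, -0.3]
grip_width: 85.6
finger_force: 0.0Traceback (most recent call last):
  File "<stdin>", line 3, in <module>
  File "h.py", line 58, in bottle
    cs=min(blobs(cap,20*s*s),key=lambda k:np.hypot(*(k[:,0].mean(0)-s*np.array([u-x0,v-y0]))))
ValueError: min() iterable argument is empty
```

View pics/w8.png

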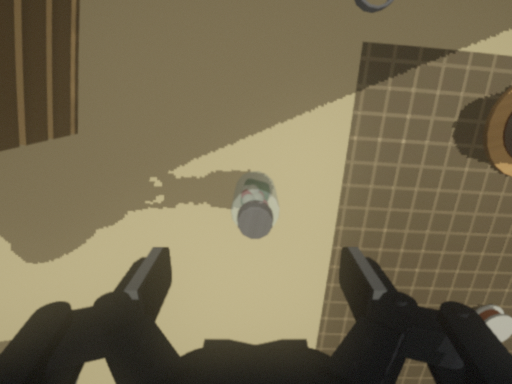

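The slim bottle is centred between the fingers, with its cap at (255,220). That was the 15th picture I viewed, one over the 14 allowed, so I'll work only from numbers from here on.

```bash
python3 -m creep '[[0.01,-0.01,0.8,0,0,0],[0,0,0.8,0,0,0],[0,0,0.5,0,0,0],[0,0,0.15,0,0,0],[0,0,0,0,0,0],[0,0,0,0,0,0]]';python3 -m creep '[[0,0,0,0,0,0],[0,0,0,0,0,0],[0,0,0,0,0,0],[0,0,0,0,0,0],[0,0,0,0,0,0],[0,0,0,0,0,0]]' 255 30; python3 -c "
from h import *
o=get_obs();print(tool([669.2,75.9,0])/40)"
```

```text
clock: 27.12
tool_pos: [552.4, -371.7, -15.1]
orientation: [[-0.984, -0.175, 0.001], [-0.175, 0.984, -0.001], [-0.001, -0.001, -1.0]]
contact_force: [-0.0, -0.6, 0.1]
grip_width: 85.6
finger_force: 0.0
clock: 27.88
tool_pos: [552.0, -371.4, -15.9]
orientation: [[-0.984, -0.175, 0.0], [-0.175, 0.984, -0.0], [-0.0, -0.0, -1.0]]
contact_force: [-1.7, 0.2, 5.2]
grip_width: 35.4
finger_force: 29.9
[[-4.84595182 10.49382698 -0.39831182]]
```

```bash
python3 -m creep '[[0,0,-0.5,0,0,0],[0,0,-1,0,0,0],[-0.4,0.87,0,0,0,0],[-0.4,0.87,0,0,0,0],[-0.4,0.87,0,0,0,0],[-0.4,0.87,0,0,0,0],[-0.4,0.87,0,0,0,0],[-0.4,0.87,0,0,0,0]]';python3 -m creep '[[-0.4,0.87,0,0,0,0],[-0.4,0.87,0,0,0,0],[-0.4,0.87,0,0,0,0],[-0.4,0.87,0,0,0,0],[-0.4,0.87,0,0,0,0],[-0.4,0.87,0,0,0,0],[0,0,0,0,0,0],[0,0,0,0,0,0]]'; python3 - <<'E'
from h import *
o=get_obs();print(o["grip_width"],tool([669.2,75.9,-9.6]).round(1)/40)
i=get_image("wrist"); print(inlay(i,(489.8,-14.6),60,3) if 0 else "")
E
```

```text
clock: 28.88
tool_pos: [610.3, -147.8, 44.9]
orientation: [[-0.984, -0.175, 0.001], [-0.175, 0.984, -0.0], [-0.001, -0.0, -1.0]]
contact_force: [0.7, -0.6, -0.9]
grip_width: 35.1
finger_force: 30.2
clock: 29.88
tool_pos: [667.6, 73.2, 44.3]
orientation: [[-0.984, -0.176, 0.0], [-0.176, 0.984, -0.0], [-0.0, -0.0, -1.0]]
contact_force: [0.4, -0.5, -0.8]
grip_width: 35.0
finger_force: 30.2
35.01185335576145 [[-0.05    0.06    1.3475]]
```

```bash
python3 -m creep '[[-0.05,0.06,0.6,0,0,0],[0,0,0.5,0,0,0],[0,0,0.13,0,0,0],[0,0,0.04,0,0,0],[0,0,0,0,0,0]]'; python3 -m creep '[[0,0,0.02,0,0,0],[0,0,0.02,0,0,0],[0,0,0,0,0,0]]'; python3 -m creep '[[0,0,0.02,0,0,0],[0,0,0,0,0,0]]'
```

```text
clock: 30.55
tool_pos: [669.5, 76.1, -6.5]
orientation: [[-0.985, -0.175, 0.001], [-0.175, 0.985, 0.0], [-0.001, -0.0, -1.0]]
contact_force: [-0.6, -0.7, -1.6]
grip_width: 35.6
finger_force: 30.2
clock: 30.92
tool_pos: [669.3, 76.3, -8.5]
orientation: [[-0.984, -0.176, 0.0], [-0.176, 0.984, 0.0], [-0.0, 0.0, -1.0]]
contact_force: [-0.1, -0.6, -0.5]
grip_width: 35.0
finger_force: 30.2
clock: 31.18
tool_pos: [669.2, 76.2, -9.5]
orientation: [[-0.984, -0.175, -0.0], [-0.175, 0.984, 0.0], [0.0, 0.0, -1.0]]
contact_force: [0.8, 0.6, 0.1]
grip_width: 35.5
finger_force: 30.2
```

```bash
python3 -m creep '[[0,0,0.015,0,0,0],[0,0,0,0,0,0]]'
```

```text
clock: 31.42
tool_pos: [669.3, 76.2, -9.9]
orientation: [[-0.984, -0.175, 0.0], [-0.175, 0.984, 0.0], [-0.0, 0.0, -1.0]]
contact_force: [-0.6, 1.1, 0.5]
grip_width: 35.1
finger_force: 30.3
```

```bash
python3 -m creep '[[0,0,0.015,0,0,0],[0,0,0,0,0,0]]'
```

```text
clock: 31.68
tool_pos: [669.4, 76.2, -9.9]
orientation: [[-0.984, -0.175, 0.0], [-0.175, 0.984, 0.0], [-0.0, -0.0, -1.0]]
contact_force: [-2.8, 0.4, 7.5]
grip_width: 35.3
finger_force: 30.9
```

```bash
python3 -m creep '[[0,0,0,0,0,0],[0,0,0,0,0,0],[0,0,0,0,0,0],[0,0,0,0,0,0],[0,0,-0.6,0,0,0],[0,0,-1,0,0,0],[0,0,-1,0,0,0],[0,0,-1,0,0,0]]' 0 30; python3 -m creep '[[-1,-0.5,-1,0,0,0],[-1,-0.5,-0.5,0,0,0],[0,-0.5,0,0,0,0],[0,0,0,0,0,0],[0,0,0,0,0,0]]'; python3 - <<'E'
from h import *
T=dict(slim=(669.2,75.9,80),sq=(524.6,374.5,80),flat=(489.8,-14.6,80),jar=(453.8,-144,74))
for n,r in (("wrist",50),("top",18)):
    i=get_image(n)
    for k,(x,y,z) in T.items():
        for sm,vm in ((20,140),(28,110)):
            try: print(n,k,sm,bottle(i,(x,y),z,r=r,smax=sm,vmin=vm))
            except Exception as e: print(n,k,sm,"-")
E
```

```text
clock: 32.67
tool_pos: [669.1, 76.2, 134.7]
orientation: [[-0.984, -0.175, -0.0], [-0.175, 0.984, 0.0], [0.0, 0.0, -1.0]]
contact_force: [0.0, 0.3, 0.7]
grip_width: 85.1
finger_force: 0.0
clock: 33.3
tool_pos: [757.6, 31.5, 192.7]
orientation: [[-0.985, -0.175, -0.002], [-0.175, 0.985, 0.0], [0.002, 0.001, -1.0]]
contact_force: [1.0, 0.2, 0.4]
grip_width: 85.7
finger_force: 0.0
wrist slim 20 [670.2  75.6  22.7]
wrist slim 28 [670.2  75.2  23.9]
wrist sq 20 -
wrist sq 28 -
wrist flat 20 -
wrist flat 28 -
wrist jar 20 -
wrist jar 28 [658.4 -81.8  30.4]
top slim 20 -
top slim 28 -
top sq 20 [524.3 373.8  22.1]
top sq 28 [523.4 373.1  27. ]
top flat 20 -
top flat 28 -
top jar 20 [ 453.6 -143.6   48.7]
top jar 28 [ 453.7 -141.5   53.7]
```

```bash
python3 -m creep '[[0.9,0,0,0,0,0],[0.9,0,0,0,0,0],[0.9,0,0,0,0,0],[0.9,0,0,0,0,0],[0.9,0,0,0,0,0],[0.9,0,0,0,0,0],[0,0,0,0,0,0],[0,0,0,0,0,0]]'; python3 - <<'E'
from h import *
i=get_image("wrist")
for c,z in (((489.8,-14.6),80),((453.8,-144),74)):
    for sm,vm in ((20,140),(28,110)):
        try: print(bottle(i,c,z,r=55,smax=sm,vmin=vm))
        except Exception as e: print("-")
# outer outline of the oblong coaster
u,v=proj(i,[[489.8,-14.6,6]])[0].astype(int); r=60
h=cv2.cvtColor(i["pixels"][v-r:v+r,u-r:u+r],cv2.COLOR_RGB2HSV)
b=np.vstack(blobs((h[:,:,0]<=21)&(h[:,:,1]>118),30))[:,0]; X=ray(i,b+[u-r,v-r],6)[:,:2]
print(cv2.minAreaRect(X.astype(np.float32)))
E
```

```text
clock: 34.4
tool_pos: [546.4, -6.4, 193.8]
orientation: [[-0.984, -0.176, 0.001], [-0.176, 0.984, 0.0], [-0.001, -0.0, -1.0]]
contact_force: [0.4, -0.5, 0.2]
grip_width: 85.5
finger_force: 0.0
[489.5 -16.2  24.8]
[488.4 -16.5  29.5]
[ 455.1 -142.    55.5]
[ 455.1 -139.8   60.7]Traceback (most recent call last):
  File "<stdin>", line 10, in <module>
    return _nx.concatenate(arrs, 0, dtype=dtype, casting=casting)
           ~~~~~~~~~~~~~~~^^^^^^^^^^^^^^^^^^^^^^^^^^^^^^^^^^^^^^^
ValueError: need at least one array to concatenate
```

```bash
python3 -c "
from cell import *
print(finish_job())"
```

```text
the job is handed in; nothing more can be done
None
```

All four bottles stand on their coasters within about 2 mm of centre by the last cap measurements (I did not re-measure the flat bottle's angle after release), and the job was handed in at about 34 s; on my first try at the square bottle the fingers closed on its shoulders, pressing about 35 N (it stayed upright), because the fingertips sit about 35 mm above the reported TCP, and I viewed 15 pictures, one over the limit of 14.

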